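# Set and lock the gib screw of a bench vise

## Robot

A 6-joint arm with a two-finger parallel gripper is mounted at the origin on the work surface. World frame = base frame: x ahead of the robot, y to its left, z up, the work surface at z = 0. Lengths are in m, angles in rad, forces in N, time in s.
With the tool pointing down it reaches from about 0.3 to 0.775 m from the base axis. Payload 14.6 kg.
Tool frame: the origin (TCP) lies at the very end of the fingers, on their centre line; the grasp point (between the pads) lies 19 mm behind it; z points along the fingers, y is the line along which they close (so a half turn about z gives the same grasp; the last joint's range is limited). The gripper opens to 94 mm and grips with 3 to 60 N. Pads are 16 mm wide; open, the fingers measure 119 mm over their backs; the gripper's body (75 mm by 177 mm) begins 78 mm behind the grasp point.
Start: joints at [-1.208, 0.3, 1.521, -0, 1.321, -0.067], TCP at [0.229, -0.5, 0.205] pointing down, gripper open.
Joint ranges: [-3.03, 3.03], [-0.79, 2.21], [0.23, 2.52], [-1.04, 4.18], [0, 3.07], [-2.55, 2.55]. Speed limits (rad/s): [2.22, 2.22, 2.57, 3.14, 3.14, 3.14].

## Interface

Orientations are given as [roll, pitch, yaw] about the fixed x, y, z axes, in that order (R = Rz(yaw) Ry(pitch) Rx(roll)).
In Python, from station import ctrl gives the robot as it stands.
- The arm moves only by the tool carry_out, never from a script. Its argument "motion" is text: rows parted by semicolons, each of 7 numbers parted by spaces: the shift along the world's x, y, z in m, then the turn, a rotation vector about the world's x, y, z in degrees, then the closure in counts, from 0 (fully open) to 255 (shut). In form: dx dy dz wx wy wz hand; .... A call has 1 to 20 rows; each row shifts and turns the commanded pose from where the row before left it; what a row does not reach is not made up. A row lasts 1/12 s, in which the tool goes at most 41.7 mm and 7.16 degrees, less where a joint would pass 70% of its speed; a pose out of reach is approached as far as the arm can. A call is refused whole if a number of a shift passes 0.0417 or a number of a turn 7.16, either way. A call with a gripper value outside its range is refused whole. The fingers move at their own pace and stop on an object; "grip_force" is the grip in N (left out, the last holds). Time passes only in rows, so rows that do not move let the fingers close. It gives the time, the measured TCP pose, the force, the opening and the grip force at its end, in the units of the state.
- ctrl.get_obs(): the state, without advancing time (a new reading comes with each control period).
- ctrl.camera(name): name is "side" or "top" or "wrist"; returns a dict with "pixels" (400x640x3 uint8, red, green, blue), "range_z" (400x640 float32, m along the optical axis (not along the pixel's ray), 0 where there is no reading), "K" (3x3 intrinsics, pixels), "dist" ([k1, k2, p1, p2, k3] as OpenCV has them; the pictures are not rectified), "position" and "attitude" of the camera in the world. Camera axes: x right, y up, looking along -z (the intrinsics and any distortion apply to the point x, -y, -z); pixel columns grow to the right and rows downward; lengths in m; the calibration is good to about 2 mm. A picture is of the moment at which its call begins.
- ctrl.hand_in(): hands the job in; it is judged then, once.
The state is a dict: "time_s": time; "qpos": joint angles; "joint_vel": joint speeds; "tau": joint torques, N m; "ee_pos": TCP position; "eef_rot": TCP orientation; "force": force on the tool from outside, world axes, zero at the start; "moment": the same for the moment, N m; "grip_width": finger opening in m; "grip_force": force on a finger pad.
Only numpy, scipy, OpenCV 4.12 (cv2) and the standard library are available. Lean on these libraries where they do the work, as an engineer would, in place of code of your own. Each camera call takes 0.05 s, during which the arm holds its last target. There are 200 camera calls.

## Task

Set the running clearance of the bench vise: turn the red thumbscrew clockwise until you feel it bottom, without forcing it (the seat is soft and is spoilt if over-tightened), then back it off a quarter of a turn. Then swing the black-gripped lock lever all the way over to hold the setting, let go, and leave the offcut, the glue bottle and the screwdriver alone.

Things in the scene. Friction and masses are not known exactly. Their poses are not given: they have to be found in the camera images.
- vise: Dark iron bench vise fixed on a plywood board 310 x 280 x 18 mm. Origin at table height straight under the thumbscrew's axis; z up, x from the guide housing to the jaws. Housing: x -45 to 45, y -130 to 70 mm, top 60 mm above the table. Jaws and held wood: x 66 to 164 mm, up to 80 mm high.
- thumbscrew: Red thumbscrew on the housing, axis vertical (its z). Origin on the axis 66 mm above the table, under a knurled disc 40 mm across, 8 mm high; on it an upright bar to pinch, 42 mm along its x, 14 mm thick along its y, top 41 mm above the origin. White tick at its +x end. Clockwise from above screws in. Starts 1/8 to 3/8 turn short of bottoming; its direction when bottomed differs each time.
- screw_grip (a point): Where to pinch the thumbscrew: on its axis, 28 mm above its origin, its axes. It turns freely (0.05 N m) until the tip is home, then torque climbs about 2 N m per rad: 0.15 to 0.4 N m is a good bottom, above 0.75 N m the seat is spoilt. Let go, it springs back to the point of touching; elsewhere it stays where left.
- screw_tip (a point): Lower end of the screw, on its axis inside the housing, out of sight; it falls 0.5 mm for each turn clockwise (a quarter turn is 0.125 mm, too fine for the measured poses).
- seat (a point): Soft brass seat inside the housing, out of sight, on the screw's axis, 24 mm above the table, z up. The screw bottoms when the tip is level with it.
- lock (a joint): Angle of the lock lever about its vertical pivot, rad, growing counter-clockwise from above: near 0 open, 1.1 is its end stop, fully locked; stiff (about 2.5 N at the grip) and stays where it is left.
- lock_pivot (a point): Pivot of the lock lever at the housing's top, 60 mm above the table, 95 mm from the thumbscrew's axis towards the vise's -y.
- lock_grip (a point): Middle of the lever's upright round black grip, 13 mm across, 68 to 100 mm above the table (this point 88), 55 mm from the pivot: towards the vise's -x at joint 0, swinging away from the thumbscrew towards the vise's -y. The flat steel arm, 14 mm wide, lies 63 to 70 mm above the table.
- offcut: Loose wooden offcut 120 x 45 x 30 mm, to be left alone. Origin at the centre of its underside.
- glue: Loose yellow glue bottle, 54 mm across, 130 mm high, to be left alone. Origin at the centre of its underside.
- driver: Loose screwdriver lying on the table, to be left alone. Origin at its middle, underside.

How it is judged:
By the outcome, as a careful person would: the job done as asked, in the order asked, and still so for the second after the job is handed in, with the robot touching nothing.
It also fails if it takes over 72 s, if anything falls off the work surface, if the arm or the gripper's body presses on something with over 40 N, if the wrist force passes 120 N, or if a joint passes its speed limit or range.

## Working session

There is one attempt and no reset: what is moved stays moved. The work goes in short steps, Python scripts to look and compute and a tool call to move; the robot and the scene stay as the last step left them, time stands still between calls to the robot, and variables do not carry over. Pictures are saved under pics/ and viewed, at most 10 in all, crops included, and the job is handed in when it is done.

Besides the shell and the picture viewer there is one more tool, called after "Request:" as a command line: name --argument value ..., lists and objects as JSON in quotes. carry_out: Moves the arm, as the interface text tells. Its arguments: {"type":"object","properties":{"motion":{"type":"string"},"grip_force":{"type":"number"}},"required":["motion"]}

```bash
mkdir -p pics
cat > h.py <<'E'
import numpy as np, cv2
from scipy.spatial.transform import Rotation as R
from station import ctrl
def cam(n):
    c=ctrl.camera(n); return c
def cloud(c):
    h,w=c["range_z"].shape
    u,v=np.meshgrid(np.arange(w),np.arange(h))
    p=cv2.undistortPoints(np.stack([u,v],-1).reshape(-1,1,2).astype(float),np.array(c["K"]),np.array(c["dist"])).reshape(h,w,2)
    z=c["range_z"]
    P=np.stack([p[...,0]*z,-p[...,1]*z,-z],-1)
    A=np.array(c["attitude"]); 
    M=A if A.shape==(3,3) else (R.from_euler('xyz',A).as_matrix() if A.size==3 else R.from_quat(A).as_matrix())
    return P@M.T+np.array(c["position"])
E
python3 - <<'E'
from h import *
print(ctrl.get_obs())
for n in("top","side"):
    c=cam(n);cv2.imwrite(f"pics/{n}0.png",c["pixels"][...,::-1]);print(n,c["position"],c["attitude"],c["K"],c["dist"])
    np.savez(f"{n}0.npz",P=cloud(c),I=c["pixels"],z=c["range_z"])
E
```

```text
{'time_s': 0.0, 'qpos': array([-1.20761105e+00,  3.00478336e-01,  1.52162119e+00, -5.19425319e-06,
        1.32067172e+00, -6.66015292e-02]), 'joint_vel': array([ 0.00057516,  0.00016076, -0.00042753, -0.00095917,  0.00054038,
        0.00034092]), 'tau': array([-8.58035892e-04, -5.31804764e+01, -3.52736521e+01,  7.07848719e-02,
        2.43876205e-02, -7.96730183e-05]), 'ee_pos': array([ 0.22907062, -0.49972678,  0.20486539]), 'eef_rot': array([-3.14041634e+00, -7.34179120e-05,  4.29788050e-01]), 'force': array([0.37329536, 1.02244587, 0.51565998]), 'moment': array([ 0.00088424, -0.04075426,  0.03120128]), 'grip_force': 0.0, 'grip_width': 0.09433301264438423}
top [0.36807015 0.0563427  1.28820213] [ 1.95496349e-01  5.58601607e-04 -1.54201042e+00] [[482.61627093   0.         314.84583405]
 [  0.         482.61627093 203.1668377 ]
 [  0.           0.           1.        ]] [0.01539872 0.         0.         0.         0.        ]
side [0.5157885  0.79966395 0.87867332] [ 0.75384374 -0.01234494 -2.98653532] [[469.56855376   0.         320.57215326]
 [  0.         469.56855376 196.37849273]
 [  0.           0.           1.        ]] [-0.02596132  0.          0.          0.          0.        ]
```

View pics/top0.png

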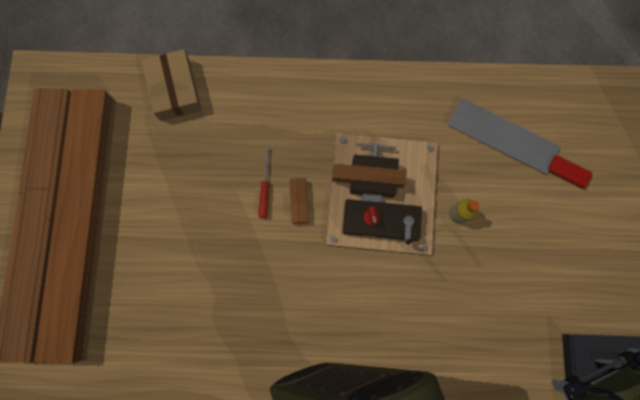

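View pics/side0.png

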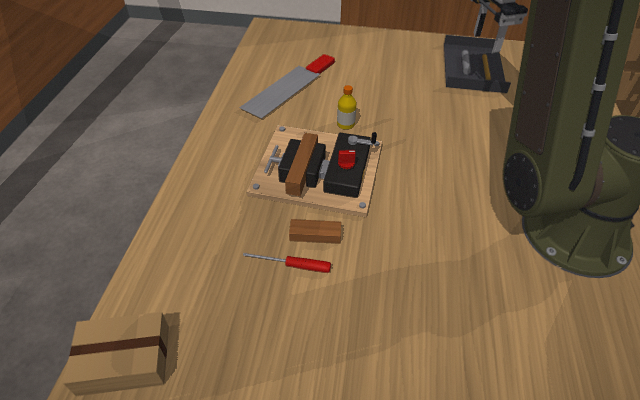

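The top view shows the red thumbscrew near (372,216), the lever pivot near (409,221) with its black grip near (408,240), the glue at (465,210), and the offcut at (298,200). In the side view the thumbscrew is at (347,158) and the lever grip at (374,140).

Run:
```python
from h import *
d=np.load("top0.npz");P=d["P"];I=d["I"].astype(int)
for u,v in[(372,216),(409,221),(408,240),(472,207),(298,200),(343,139),(333,243),(422,249),(360,232),(395,232),(350,190)]:print((u,v),P[v,u].round(4))
for n in("top","side"):
    d=np.load(n+"0.npz");P=d["P"];I=d["I"].astype(int)
    m=(I[...,0]>100)&(I[...,1]<60)&(P[...,2]>.06)&(P[...,2]<.14)
    vv,uu=np.nonzero(m);q=P[m];s=(abs(q[:,0]-.37)<.2)&(abs(q[:,1])<.2);q=q[s]
    print(n,len(q),q.mean(0),q.min(0),q.max(0)); t=q[q[:,2]>.1];print('top',len(t),t.mean(0),t.min(0),t.max(0))
    # housing dark top
    h=(abs(P[...,2]-.06)<.004)&(I.sum(-1)<150)&(abs(P[...,1])<.2)&(P[...,0]<.5)&(P[...,0]>.2)
    r=cv2.minAreaRect(P[h][:,:2].astype(np.float32));print('house',h.sum(),r)
    gk=(P[...,2]>.075)&(P[...,2]<.11)&(I.max(-1)<60)&(abs(P[...,1])<.2)&(P[...,0]<.45)&(P[...,0]>.15)
    print('grip',gk.sum(),P[gk].mean(0) if gk.any() else '', P[gk].min(0),P[gk].max(0))
a=cv2.imread("pics/top0.png")[120:265,320:490];b=cv2.imread("pics/side0.png")[80:225,240:410]
cv2.imwrite("pics/crop0.png",np.hstack([cv2.resize(x,None,fx=2.35,fy=3,interpolation=cv2.INTER_CUBIC) for x in(a,b)]))
```

```text
(372, 216) [ 0.5733 -0.0788  0.108 ]
(409, 221) [ 0.5694 -0.1773  0.0718]
(408, 240) [ 0.5171 -0.1689  0.1003]
(472, 207) [ 0.5985 -0.3192  0.1314]
(298, 200) [0.6242 0.1092 0.0312]
(343, 139) [ 0.7991 -0.0076  0.026 ]
(333, 243) [0.5134 0.0134 0.0205]
(422, 249) [ 0.5036 -0.2189  0.0279]
(360, 232) [ 0.5379 -0.053   0.0689]
(395, 232) [ 0.5422 -0.144   0.0566]
(350, 190) [ 0.6481 -0.0264  0.0629]
top 19 [ 0.56478776 -0.07359334  0.08428244] [ 0.55771432 -0.08336141  0.07001231] [ 0.56891806 -0.06464019  0.11248304]
top 5 [ 0.56286274 -0.07958042  0.11062508] [ 0.55771432 -0.08336141  0.10794155] [ 0.56752208 -0.07835445  0.11248304]
house 0 ((0.0, 0.0), (0.0, 0.0), 0.0)Traceback (most recent call last):
  File "<stdin>", line 13, in <module>
    return umr_minimum(a, axis, None, out, keepdims, initial, where)
ValueError: zero-size array to reduction operation minimum which has no identity
```

Request:
carry_out --motion "0.018 0.022 0.03 0 0 0 120; 0.023 0.028 0.03 0 0 0 120; 0.023 0.028 0.03 0 0 0 120; 0.023 0.028 0 0 0 0 120; 0.023 0.028 0 0 0 0 120; 0.023 0.028 0 0 0 0 120; 0.023 0.028 0 0 0 0 120; 0.023 0.028 0 0 0 0 120; 0.023 0.028 0 0 0 0 120; 0.023 0.028 0 0 0 0 120; 0.023 0.028 0 0 0 0 120; 0.023 0.028 0 0 0 0 120; 0.02 0.028 0 0 0 0 120; 0.01 0.028 0 0 0 0 120; 0 0.01 0 0 0 0 120; 0 0 0 0 0 0 120; 0 0 0 0 0 0 120"

```text
time_s: 1.52
ee_pos: [0.5246, -0.1107, 0.2885]
eef_rot: [-3.142, 0.0, 0.43]
force: [0.5, -0.1, 0.1]
grip_width: 0.0499
grip_force: 0.0
```

Run:
```python
from h import *
o=ctrl.get_obs();print(o["time_s"],o["qpos"].round(3),o["ee_pos"],o["eef_rot"],o["force"],o["moment"],o["grip_width"])
c=cam("wrist");cv2.imwrite("pics/w1.png",c["pixels"][...,::-1]);print(c["position"],c["attitude"])
np.savez("w1.npz",P=cloud(c),I=c["pixels"])
```

```text
1.5167 [-0.276  0.219  1.431 -0.     1.492  0.864] [ 0.52459776 -0.11065563  0.28848364] [-3.14158558e+00  3.96140134e-04  4.30498141e-01] [ 0.54235645 -0.11667007  0.13520231] [-0.01729539 -0.00936473  0.01699457] 0.04991150948358129
[ 0.59311684 -0.07792733  0.46817704] [-2.68245472e-01 -7.60578436e-04 -1.14066435e+00]
```

View pics/w1.png

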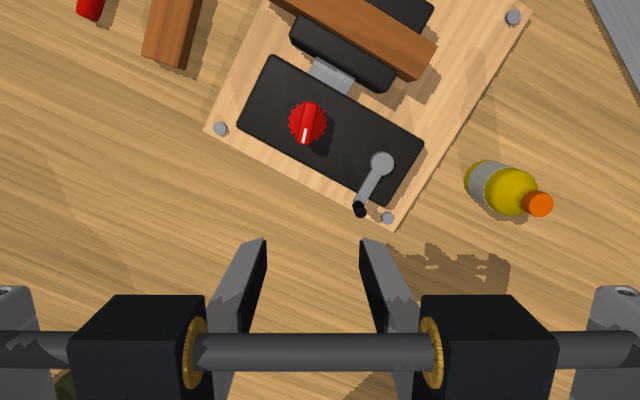

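The wrist view shows the thumbscrew at (307,123) with the white tick at its lower end (304,137). The lever pivot is at (382,162) and its black grip at (360,209).

```bash
cat > m.py <<'E'
from h import *
def meas(P,I):
    I=I.astype(int);X,Y,Z=P[...,0],P[...,1],P[...,2]
    near=np.hypot(X-.57,Y+.09)<.2
    h=(abs(Z-.06)<.003)&(I.max(-1)<70)&near
    print('house',h.sum(),cv2.minAreaRect(P[h][:,:2].astype(np.float32)))
    red=(I[...,0]>100)&(I[...,1]<70)&(I[...,2]<70)&near&(np.hypot(X-.57,Y+.08)<.045)
    d=red&(Z>.064)&(Z<.08); print('disc',d.sum(),cv2.minEnclosingCircle(P[d][:,:2].astype(np.float32)))
    wh=(np.hypot(X-.57,Y+.08)<.03)&(I.min(-1)>150)
    b=(red|wh)&(Z>.1)&(Z<.114); q=P[b]; print('bar',b.sum(),q.mean(0),cv2.minAreaRect(q[:,:2].astype(np.float32)))
    print('tick',wh.sum(),P[wh].mean(0) if wh.any() else '')
    s=(Z>.064)&(Z<.076)&(I.max(-1)-I.min(-1)<30)&(I.max(-1)>70)&near&(Y<-.13)&(X<.62)
    if s.any(): print('steel',s.sum(),P[s].mean(0),P[s].min(0),P[s].max(0))
    g=(Z>.078)&(Z<.105)&(I.max(-1)<70)&near&(Y<-.12)&(X<.6)
    if g.any(): print('grip',g.sum(),P[g].mean(0),P[g].min(0),P[g].max(0)); t=P[g];t=t[t[:,2]>.097];print(len(t),t.mean(0) if len(t) else '')
E
python3 - <<'E'
from m import *
d=np.load("w1.npz");meas(d["P"],d["I"])
for u,v in[(307,123),(382,162),(360,209),(515,195)]:print(d["P"][v,u].round(4))
E
```

```text
house 11815 ((0.5979241728782654, -0.10275746881961823), (0.21493783593177795, 0.13638493418693542), 85.96682739257812)
disc 606 ((0.5754759311676025, -0.0799955427646637), 0.02126309461891651)
bar 564 [ 0.57616545 -0.07987204  0.1070121 ] ((0.575235903263092, -0.0800134465098381), (0.04097514599561691, 0.01396766398102045), 11.655804634094238)
tick 40 [ 0.56450971 -0.08233445  0.11722205]
steel 863 [ 0.55392167 -0.17295203  0.07112928] [ 0.51556954 -0.1873967   0.0640734 ] [ 0.58185035 -0.16199877  0.0743668 ]
grip 155 [ 0.5155799  -0.16918976  0.09531774] [ 0.5079675  -0.17620287  0.07803345] [ 0.52077865 -0.16465887  0.10205254]
97 [ 0.51449724 -0.17035584  0.09999675]
[ 0.5757 -0.0803  0.1079]
[ 0.5703 -0.1734  0.0733]
[ 0.5169 -0.1693  0.0985]
[ 0.6001 -0.3109  0.1028]
```

Request:
carry_out --motion "0.0025 0.0015 0 0 0 7 120; 0.0025 0.0015 0 0 0 7 120; 0.0025 0.0015 0 0 0 7 120; 0.0025 0.0015 0 0 0 7 120; 0.0025 0.0015 0 0 0 7 120; 0.0025 0.0015 0 0 0 7 120; 0.0025 0.0015 0 0 0 7 120; 0.0025 0.0015 0 0 0 7 120; 0.0025 0.0015 0 0 0 7 120; 0.0025 0.0015 0 0 0 7 120; 0.0025 0.0015 0 0 0 7 120; 0.0025 0.0015 0 0 0 7 120; 0.0025 0.0015 0 0 0 7 120; 0.0025 0.0015 0 0 0 7 120; 0.0025 0.0015 0 0 0 7 120; 0.0025 0.0015 0 0 0 7 120; 0.0025 0.0015 0 0 0 7 120; 0.0025 0.0015 0 0 0 7 120; 0.0025 0.0015 0 0 0 7 120; 0.0025 0.0015 0 0 0 7 120"

```text
time_s: 3.23
ee_pos: [0.5746, -0.0821, 0.2887]
eef_rot: [-3.141, 0.0, 2.877]
force: [-0.6, 0.4, -0.3]
grip_width: 0.05
grip_force: 0.0
```

Request:
carry_out --motion "0 0 -0.02 0 0 7 120; 0 0 -0.03 0 0 7 120; 0 0 -0.03 0 0 7 120; 0 0 -0.02 0 0 6 120; 0 0 -0.02 0 0 0 120; 0 0 -0.01 0 0 0 120; 0 0 0 0 0 0 120; 0 0 0 0 0 0 120"

```text
time_s: 3.9
ee_pos: [0.575, -0.0813, 0.1592]
eef_rot: [-3.141, 0.0, -2.941]
force: [0.8, -0.9, -0.0]
grip_width: 0.0497
grip_force: 0.0
```

Run:
```python
from m import *
o=ctrl.get_obs();print(o["time_s"],o["qpos"].round(3),o["ee_pos"],np.degrees(o["eef_rot"]),o["force"],o["moment"],o["grip_width"])
c=cam("wrist");cv2.imwrite("pics/w2.png",c["pixels"][...,::-1])
meas(cloud(c),c["pixels"])
```

```text
3.9 [-0.203  0.407  1.486 -0.     1.247 -1.975] [ 0.57495748 -0.08125689  0.15920162] [-1.79991756e+02  1.33676478e-02 -1.68478693e+02] [ 0.79251157 -0.85922579 -0.0324882 ] [ 0.04860614 -0.16050845  0.04504838] 0.04972816323508012
house 15485 ((0.597427248954773, -0.10461251437664032), (0.21250449120998383, 0.13813351094722748), 85.9488754272461)
disc 1189 ((0.5749818086624146, -0.08011491596698761), 0.021694334223866463)
bar 1162 [ 0.57342274 -0.08027824  0.10695301] ((0.5744670629501343, -0.08024907112121582), (0.04161425679922104, 0.013744993135333061), 11.802324295043945)
tick 86 [ 0.56373507 -0.08220163  0.10817396]
steel 1890 [ 0.55250499 -0.17286532  0.0711797 ] [ 0.51388705 -0.18710172  0.06400454] [ 0.58104323 -0.16188918  0.07442343]
grip 445 [ 0.51337982 -0.16922283  0.09646089] [ 0.50737254 -0.17652101  0.07820949] [ 0.51995381 -0.16474058  0.10347561]
309 [ 0.51358511 -0.17046523  0.10024736]
```

View pics/w2.png

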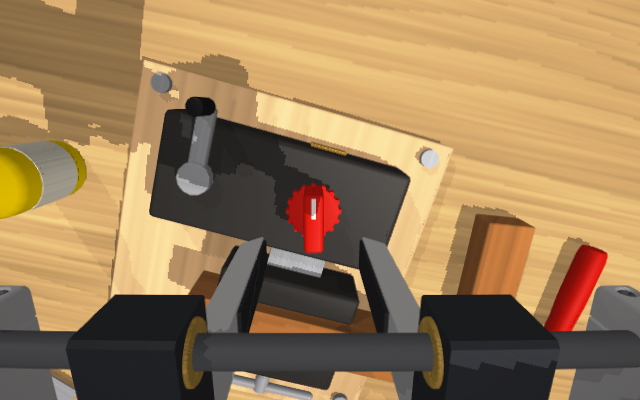

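The jaws straddle the bar: tick at (314,207), fingertips at (255,245) and (370,245), bar aligned with the fingers. I'm descending to grasp.

Request:
carry_out --motion "0 0.001 -0.02 0 0 0 120; 0 0 -0.02 0 0 0 120; 0 0 -0.02 0 0 0 120; 0 0 -0.015 0 0 0 120; 0 0 -0.005 0 0 0 120; 0 0 0 0 0 0 120; 0 0 0 0 0 0 120; 0 0 0 0 0 0 255; 0 0 0 0 0 0 255; 0 0 0 0 0 0 255; 0 0 0 0 0 0 255; 0 0 0 0 0 0 255; 0 0 0 0 0 0 255; 0 0 0 0 0 0 255; 0 0 0 0 0 0 255" --grip_force 40

```text
time_s: 5.2
ee_pos: [0.5752, -0.0803, 0.0789]
eef_rot: [-3.14, 0.001, -2.939]
force: [0.3, -6.1, 1.5]
grip_width: 0.0137
grip_force: 39.9
```

```bash
cat > s.py <<'E'
from station import ctrl
import numpy as np
o=ctrl.get_obs();print(o["time_s"],o["qpos"].round(3),o["ee_pos"].round(4),np.degrees(o["eef_rot"]).round(2),'F',o["force"].round(2),'M',o["moment"].round(3),o["grip_width"].round(4),o["grip_force"].round(1),'tau6',o["tau"][5].round(3))
E
python3 s.py
```

```text
Traceback (most recent call last):
  File "s.py", line 3, in <module>
    o=ctrl.get_obs();print(o["time_s"],o["qpos"].round(3),o["ee_pos"].round(4),np.degrees(o["eef_rot"]).round(2),'F',o["force"].round(2),'M',o["moment"].round(3),o["grip_width"].round(4),o["grip_force"].round(1),'tau6',o["tau"][5].round(3))
                                                                                                                                                                  ^^^^^^^^^^^^^^^^^^^^^
AttributeError: 'float' object has no attribute 'round'
```

```bash
sed -i 's/o\["grip_width"\].round(4),o\["grip_force"\].round(1)/round(o["grip_width"],4),round(o["grip_force"],1)/' s.py; python3 s.py
```

```text
5.2 [-2.010e-01  4.970e-01  1.558e+00 -1.000e-03  1.085e+00 -1.974e+00] [ 0.5752 -0.0803  0.0789] [-1.7991e+02  3.0000e-02 -1.6838e+02] F [ 0.32 -6.11  1.51] M [-1.179 -0.296 -0.   ] 0.0137 39.9 tau6 -0.008
```

Request:
carry_out --motion "0 -0.0005 0 0 0 -3 255; 0 0 0 0 0 -4 255; 0 0 0 0 0 -4 255; 0 0 0 0 0 -4 255; 0 0 0 0 0 -4 255; 0 0 0 0 0 -4 255; 0 0 0 0 0 -4 255; 0 0 0 0 0 -3 255; 0 0 0 0 0 0 255; 0 0 0 0 0 0 255; 0 0 0 0 0 0 255"

```text
time_s: 6.12
ee_pos: [0.5753, -0.0798, 0.0789]
eef_rot: [3.141, 0.001, 2.823]
force: [1.5, 1.6, 2.0]
grip_width: 0.0134
grip_force: 39.9
```

```bash
python3 s.py
```

```text
6.1167 [-0.201  0.497  1.558  0.     1.086 -1.453] [ 0.5753 -0.0798  0.0789] [1.7998e+02 5.0000e-02 1.6173e+02] F [1.55 1.57 1.99] M [ 0.409 -0.614  0.089] 0.0134 39.9 tau6 0.078
```

Request:
carry_out --motion "0 0 0 0 0 -4 255; 0 0 0 0 0 -4 255; 0 0 0 0 0 -4 255; 0 0 0 0 0 0 255; 0 0 0 0 0 0 255"

```text
time_s: 6.53
ee_pos: [0.5753, -0.0796, 0.0789]
eef_rot: [3.141, 0.001, 2.615]
force: [3.5, 4.0, 2.3]
grip_width: 0.0139
grip_force: 40.0
```

```bash
cat > s.py <<'E'
from station import ctrl
import numpy as np
M=[];F=[];T=[]
for i in range(4):
    o=ctrl.get_obs();M.append(o["moment"][2]);T.append(o["tau"][5]);F.append(o["force"])
    if i<3: ctrl.camera("wrist")
print(round(o["time_s"],2),o["ee_pos"].round(4),'yaw',np.degrees(o["eef_rot"][2]).round(2),'q6',o["qpos"][5].round(3),'F',np.mean(F,0).round(2),'Mz',np.round(M,3),np.mean(M).round(3),'tau6',np.round(T,3),round(o["grip_width"],4),round(o["grip_force"],1))
E
python3 s.py
```

```text
6.68 [ 0.5754 -0.0796  0.0789] yaw 149.85 q6 -1.246 F [3.9  3.67 2.73] Mz [0.004 0.044 0.052 0.077] 0.044 tau6 [0.486 0.154 0.064 0.043] 0.0137 40.0
```

Request:
carry_out --motion "0.0003 0.0003 0 0 0 -3 255; 0 0 0 0 0 -3 255; 0 0 0 0 0 0 255; 0 0 0 0 0 0 255"

```text
time_s: 7.02
ee_pos: [0.5755, -0.0795, 0.0789]
eef_rot: [3.141, 0.001, 2.511]
force: [3.6, 2.9, 4.4]
grip_width: 0.0138
grip_force: 40.0
```

```bash
python3 s.py
```

```text
7.17 [ 0.5755 -0.0795  0.0788] yaw 143.76 q6 -1.139 F [3.47 3.09 4.93] Mz [-0.034  0.048  0.022  0.046] 0.02 tau6 [ 0.406  0.122  0.022 -0.003] 0.014 40.0
```

Request:
carry_out --motion "0 0 0 0 0 -3 255; 0 0 0 0 0 -3 255; 0 0 0 0 0 0 255; 0 0 0 0 0 0 255; 0 0 0 0 0 0 255"

```text
time_s: 7.58
ee_pos: [0.5755, -0.0794, 0.0789]
eef_rot: [3.141, 0.001, 2.404]
force: [4.1, 4.2, 5.9]
grip_width: 0.0139
grip_force: 40.0
```

```bash
python3 s.py
```

```text
7.73 [ 0.5755 -0.0794  0.0788] yaw 137.73 q6 -1.033 F [4.18 4.19 5.01] Mz [0.053 0.082 0.045 0.088] 0.067 tau6 [0.072 0.052 0.048 0.047] 0.0134 40.0
```

Request:
carry_out --motion "0.0002 0.0003 -0.0002 0 0 -3 255; 0 0 0 0 0 -3 255; 0 0 0 0 0 0 255; 0 0 0 0 0 0 255; 0 0 0 0 0 0 255"

```text
time_s: 8.15
ee_pos: [0.5757, -0.0793, 0.0788]
eef_rot: [3.141, 0.001, 2.299]
force: [4.2, 3.5, 6.6]
grip_width: 0.0137
grip_force: 40.0
```

```bash
python3 s.py
```

```text
8.3 [ 0.5757 -0.0793  0.0788] yaw 131.72 q6 -0.928 F [3.39 3.07 6.36] Mz [0.112 0.009 0.004 0.043] 0.042 tau6 [0.069 0.05  0.045 0.045] 0.0136 40.0
```

Request:
carry_out --motion "0 0 0.0003 0 0 -3 255; 0 0 0 0 0 -3 255; 0 0 0 0 0 0 255; 0 0 0 0 0 0 255; 0 0 0 0 0 0 255"

```text
time_s: 8.72
ee_pos: [0.5758, -0.0792, 0.0789]
eef_rot: [3.141, 0.001, 2.194]
force: [5.4, 2.6, 3.3]
grip_width: 0.0139
grip_force: 40.0
```

```bash
python3 s.py
```

```text
8.87 [ 0.5758 -0.0792  0.0789] yaw 125.72 q6 -0.823 F [4.94 3.28 3.67] Mz [-0.026  0.053  0.05   0.056] 0.033 tau6 [0.072 0.052 0.048 0.047] 0.0138 40.0
```

Request:
carry_out --motion "0.0002 0.0002 0 0 0 -3 255; 0 0 0 0 0 -3 255; 0 0 0 0 0 0 255; 0 0 0 0 0 0 255; 0 0 0 0 0 0 255"

```text
time_s: 9.28
ee_pos: [0.576, -0.0791, 0.0789]
eef_rot: [3.141, 0.001, 2.09]
force: [5.0, 2.7, 4.2]
grip_width: 0.0135
grip_force: 40.0
```

```bash
python3 s.py
```

```text
9.43 [ 0.576  -0.0791  0.0789] yaw 119.72 q6 -0.718 F [4.74 3.01 4.34] Mz [0.056 0.012 0.05  0.023] 0.035 tau6 [0.071 0.051 0.047 0.046] 0.0136 40.0
```

Request:
carry_out --motion "0 0 0 0 0 -3 255; 0 0 0 0 0 -3 255; 0 0 0 0 0 0 255; 0 0 0 0 0 0 255; 0 0 0 0 0 0 255"

```text
time_s: 9.85
ee_pos: [0.5761, -0.0791, 0.0789]
eef_rot: [3.14, 0.001, 1.985]
force: [5.3, 3.0, 3.2]
grip_width: 0.0139
grip_force: 40.0
```

```bash
python3 s.py
```

```text
10.0 [ 0.5761 -0.0791  0.0789] yaw 113.72 q6 -0.614 F [5.33 3.36 3.02] Mz [0.044 0.032 0.039 0.033] 0.037 tau6 [0.072 0.053 0.048 0.047] 0.014 40.0
```

Request:
carry_out --motion "0.0002 0.0001 0 0 0 -3 255; 0 0 0 0 0 -3 255; 0 0 0 0 0 0 255; 0 0 0 0 0 0 255; 0 0 0 0 0 0 255"

```text
time_s: 10.42
ee_pos: [0.5762, -0.079, 0.0789]
eef_rot: [3.141, 0.0, 1.88]
force: [5.1, 3.5, 2.3]
grip_width: 0.0135
grip_force: 40.0
```

```bash
python3 s.py
```

```text
10.57 [ 0.5762 -0.079   0.0789] yaw 107.72 q6 -0.509 F [4.97 2.92 3.24] Mz [0.069 0.036 0.037 0.086] 0.057 tau6 [0.071 0.052 0.048 0.047] 0.0137 40.0
```

Request:
carry_out --motion "0 0 0 0 0 -3 255; 0 0 0 0 0 -3 255; 0 0 0 0 0 0 255; 0 0 0 0 0 0 255; 0 0 0 0 0 0 255"

```text
time_s: 10.98
ee_pos: [0.5764, -0.079, 0.0789]
eef_rot: [3.14, 0.0, 1.775]
force: [5.7, 3.7, 2.9]
grip_width: 0.0139
grip_force: 40.0
```

```bash
python3 s.py
```

```text
11.13 [ 0.5764 -0.079   0.0789] yaw 101.72 q6 -0.404 F [6.57 3.31 3.13] Mz [0.054 0.023 0.078 0.035] 0.048 tau6 [0.072 0.053 0.049 0.048] 0.014 40.0
```

Request:
carry_out --motion "0.0004 0.0002 0 0 0 -3 255; 0 0 0 0 0 -3 255; 0 0 0 0 0 0 255; 0 0 0 0 0 0 255; 0 0 0 0 0 0 255"

```text
time_s: 11.55
ee_pos: [0.5765, -0.0789, 0.0789]
eef_rot: [3.141, 0.0, 1.671]
force: [4.6, 1.4, 3.4]
grip_width: 0.0137
grip_force: 40.0
```

```bash
python3 s.py
```

```text
11.7 [ 0.5766 -0.0789  0.0789] yaw 95.72 q6 -0.299 F [4.77 2.04 3.97] Mz [0.026 0.048 0.057 0.005] 0.034 tau6 [0.07  0.05  0.046 0.045] 0.0139 40.0
```

Request:
carry_out --motion "0 0 0 0 0 -3 255; 0 0 0 0 0 -3 255; 0 0 0 0 0 0 255; 0 0 0 0 0 0 255; 0 0 0 0 0 0 255"

```text
time_s: 12.12
ee_pos: [0.5767, -0.0789, 0.0789]
eef_rot: [3.14, 0.0, 1.566]
force: [5.9, 1.6, 2.5]
grip_width: 0.014
grip_force: 40.0
```

```bash
python3 s.py
```

```text
12.27 [ 0.5767 -0.079   0.0789] yaw 89.72 q6 -0.194 F [5.38 1.44 2.88] Mz [0.068 0.033 0.059 0.085] 0.061 tau6 [0.083 0.064 0.059 0.058] 0.0138 40.0
```

Request:
carry_out --motion "0 0 0 0 0 -2 255; 0 0 0 0 0 -2 255; 0 0 0 0 0 0 255; 0 0 0 0 0 0 255; 0 0 0 0 0 0 255"

```text
time_s: 12.68
ee_pos: [0.5767, -0.079, 0.0789]
eef_rot: [3.14, 0.0, 1.496]
force: [5.9, 1.0, 3.3]
grip_width: 0.014
grip_force: 40.0
```

```bash
python3 s.py
```

```text
12.83 [ 0.5767 -0.079   0.0789] yaw 85.74 q6 -0.124 F [6.31 1.83 3.25] Mz [0.173 0.22  0.105 0.254] 0.188 tau6 [0.203 0.19  0.187 0.186] 0.0139 40.0
```

Request:
carry_out --motion "0 0 0 0 0 -1.5 255; 0 0 0 0 0 -1.5 255; 0 0 0 0 0 0 255; 0 0 0 0 0 0 255; 0 0 0 0 0 0 255"

```text
time_s: 13.25
ee_pos: [0.5768, -0.079, 0.0789]
eef_rot: [3.14, 0.0, 1.444]
force: [6.3, 1.8, 2.2]
grip_width: 0.014
grip_force: 40.0
```

```bash
python3 s.py
```

```text
13.4 [ 0.5768 -0.079   0.0789] yaw 82.74 q6 -0.072 F [6.64 1.62 2.22] Mz [0.333 0.273 0.289 0.274] 0.292 tau6 [0.294 0.284 0.282 0.282] 0.0137 40.0
```

Request:
carry_out --motion "0 0 0 0 0 3 255; 0 0 0 0 0 6 255; 0 0 0 0 0 6 255; 0 0 0 0 0 6 255; 0 0 0 0 0 6 255; 0 0 0 0 0 6 255; 0 0 0 0 0 6 255; 0 0 0 0 0 6 255; 0 0 0 0 0 6 255; 0 0 0 0 0 6 255; 0 0 0 0 0 6 255; 0 0 0 0 0 6 255; 0 0 0 0 0 6 255; 0 0 0 0 0 6 255; 0 0 0 0 0 6 255; 0 0 0 0 0 6 255; 0 0 0 0 0 4.3 255; 0 0 0 0 0 0 255; 0 0 0 0 0 0 255; 0 0 0 0 0 0 255"

```text
time_s: 15.07
ee_pos: [0.5754, -0.0801, 0.0788]
eef_rot: [-3.14, -0.002, -3.141]
force: [-3.7, -5.3, 9.2]
grip_width: 0.0135
grip_force: 40.0
```

```bash
python3 s.py
```

```text
15.22 [ 0.5754 -0.0801  0.0788] yaw -180.0 q6 -1.77 F [-4.03 -5.5   9.11] Mz [-0.013  0.028  0.016 -0.058] -0.007 tau6 [-0.076 -0.047 -0.041 -0.039] 0.0136 40.0
```

Request:
carry_out --motion "-0.0004 -0.0006 0.0004 0 0 0 255; 0 0 0 0 0 0 255; 0 0 0 0 0 0 255; 0 0 0 0 0 0 130; 0 0 0 0 0 0 130; 0 0 0 0 0 0 130; 0 0 0 0 0 0 130; 0 0 0 0 0 0 130; 0 0 0.02 0 0 0 130; 0 0 0.03 0 0 0 130; 0 0 0.03 0 0 0 130; 0 0 0.02 0 0 0 130; 0 0 0 0 0 0 130; 0 0 0 0 0 0 130"

```text
time_s: 16.38
ee_pos: [0.5761, -0.0793, 0.1798]
eef_rot: [-3.141, 0.002, 3.14]
force: [-0.1, -1.1, -0.1]
grip_width: 0.0461
grip_force: 0.0
```

```bash
python3 s.py
python3 - <<'E'
from m import *
c=cam("wrist");cv2.imwrite("pics/w3.png",c["pixels"][...,::-1])
meas(cloud(c),c["pixels"])
E
```

```text
16.53 [ 0.5753 -0.0792  0.1777] yaw 179.93 q6 -1.77 F [ 0.23 -0.29 -0.05] Mz [-0.024  0.016  0.036  0.044] 0.018 tau6 [-0.001 -0.001 -0.001 -0.001] 0.0462 0.0
house 15380 ((0.5836868286132812, -0.11077673733234406), (0.19727164506912231, 0.11214542388916016), 85.93061065673828)
disc 1052 ((0.5749242901802063, -0.079991914331913), 0.021620962768793106)
bar 1024 [ 0.5735674  -0.07991967  0.10698661] ((0.5748162269592285, -0.07982661575078964), (0.0134317921474576, 0.0419299490749836), 89.57770538330078)
tick 88 [ 0.5628059  -0.07988911  0.10811761]
steel 1618 [ 0.55268741 -0.17282412  0.07115144] [ 0.51455941 -0.18796049  0.06401418] [ 0.58090136 -0.16185956  0.07484746]
grip 386 [ 0.51346338 -0.1690089   0.09606031] [ 0.50756862 -0.17677534  0.07804175] [ 0.5203439  -0.16476214  0.10270317]
255 [ 0.51371152 -0.17036075  0.10025862]
```

View pics/w3.png

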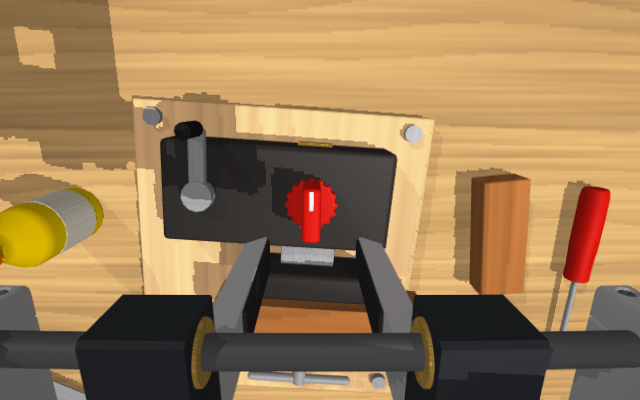

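The bar reads 179.6°, which is 90° back from the touch yaw, with the tick at (311,200). The lever is untouched, with its pivot at (197,196) and grip at (190,130). I'm moving to the lever grip.

Request:
carry_out --motion "-0.01 -0.015 0 0 0 0 130; -0.015 -0.022 0 0 0 0 130; -0.015 -0.022 0 0 0 0 130; -0.015 -0.022 0 0 0 0 130; -0.0065 -0.0105 0 0 0 0 130; 0 0 0 0 0 0 130; 0 0 0 0 0 0 130; 0 0 -0.02 0 0 0 130; 0 0 -0.02 0 0 0 130; 0 0 -0.02 0 0 0 130; 0 0 -0.02 0 0 0 130; 0 0 -0.015 0 0 0 130; 0 0 -0.005 0 0 0 130; 0 0 0 0 0 0 130; 0 0 0 0 0 0 130" --grip_force 20

```text
time_s: 17.83
ee_pos: [0.5149, -0.1704, 0.0796]
eef_rot: [-3.141, 0.0, 3.141]
force: [0.1, -0.0, -0.4]
grip_width: 0.046
grip_force: 0.0
```

```bash
python3 s.py
```

```text
17.98 [ 0.5149 -0.1709  0.0801] yaw 179.94 q6 -1.958 F [ 0.12  0.08 -0.3 ] Mz [-0.054 -0.017  0.042 -0.01 ] -0.01 tau6 [0.015 0.012 0.009 0.007] 0.0461 0.0
```

Request:
carry_out --motion "-0.001 0.0005 -0.003 0 0 0 130; 0 0 0 0 0 0 130; 0 0 0 0 0 0 255; 0 0 0 0 0 0 255; 0 0 0 0 0 0 255; 0 0 0 0 0 0 255; 0 0 0 0 0 0 255; 0 0 0 0 0 0 255; 0 0 0 0 0 0 255" --grip_force 20

```text
time_s: 18.73
ee_pos: [0.5134, -0.1712, 0.0762]
eef_rot: [-3.14, 0.0, 3.14]
force: [-0.9, -6.9, -0.7]
grip_width: 0.0125
grip_force: 20.0
```

```bash
python3 s.py
python3 - <<'E'
import numpy as np
p=np.array([.5681,-.1748]);th=np.radians(175.5)+np.linspace(0,1.1,17)
w=p+.055*np.c_[np.cos(th),np.sin(th)];print(np.diff(w,axis=0).round(4),w[-1])
E
```

```text
18.88 [ 0.5133 -0.1712  0.0762] yaw 179.91 q6 -1.958 F [-0.13 -6.13 -0.86] Mz [-0.01   0.039  0.002  0.026] 0.014 tau6 [0.001 0.001 0.001 0.   ] 0.0126 20.0
[[-0.0002 -0.0038]
 [ 0.0001 -0.0038]
 [ 0.0004 -0.0038]
 [ 0.0006 -0.0037]
 [ 0.0009 -0.0037]
 [ 0.0011 -0.0036]
 [ 0.0014 -0.0035]
 [ 0.0016 -0.0034]
 [ 0.0018 -0.0033]
 [ 0.0021 -0.0032]
 [ 0.0023 -0.003 ]
 [ 0.0025 -0.0029]
 [ 0.0027 -0.0027]
 [ 0.0028 -0.0025]
 [ 0.003  -0.0023]
 [ 0.0032 -0.0021]] [ 0.53938334 -0.22170792]
```

Gripped. Next I swing the lever along its arc, first 13 of the 16 steps.

Request:
carry_out --motion "-0.0002 -0.0038 0 0 0 0 255; 0.0001 -0.0038 0 0 0 0 255; 0.0004 -0.0038 0 0 0 0 255; 0.0006 -0.0037 0 0 0 0 255; 0.0009 -0.0037 0 0 0 0 255; 0.0011 -0.0036 0 0 0 0 255; 0.0014 -0.0035 0 0 0 0 255; 0.0016 -0.0034 0 0 0 0 255; 0.0018 -0.0033 0 0 0 0 255; 0.0021 -0.0032 0 0 0 0 255; 0.0023 -0.003 0 0 0 0 255; 0.0025 -0.0029 0 0 0 0 255; 0.0027 -0.0027 0 0 0 0 255; 0 0 0 0 0 0 255; 0 0 0 0 0 0 255"

```text
time_s: 20.13
ee_pos: [0.5309, -0.2148, 0.0763]
eef_rot: [3.142, 0.001, 3.14]
force: [1.3, 2.6, 1.6]
grip_width: 0.0123
grip_force: 20.0
```

```bash
python3 s.py
```

```text
20.28 [ 0.5308 -0.2148  0.0762] yaw 179.93 q6 -2.018 F [2.28 2.   1.93] Mz [0.112 0.15  0.034 0.113] 0.102 tau6 [0.082 0.088 0.088 0.09 ] 0.0124 20.0
```

Request:
carry_out --motion "0.0028 -0.0025 0 0 0 0 255; 0.003 -0.0023 0 0 0 0 255; 0.0032 -0.0021 0 0 0 0 255; 0.0008 -0.0005 0 0 0 0 255; 0 0 0 0 0 0 255; 0 0 0 0 0 0 255"

```text
time_s: 20.78
ee_pos: [0.5404, -0.222, 0.0762]
eef_rot: [3.141, -0.0, 3.14]
force: [-1.2, 5.0, 3.8]
grip_width: 0.0122
grip_force: 20.0
```

```bash
python3 s.py
```

```text
20.93 [ 0.5404 -0.222   0.0762] yaw 179.93 q6 -2.022 F [-0.67  4.78  4.71] Mz [0.103 0.139 0.174 0.168] 0.146 tau6 [0.163 0.171 0.17  0.169] 0.0123 20.0
```

Request:
carry_out --motion "0.0009 -0.0005 0 0 0 0 255; 0.0009 -0.0005 0 0 0 0 255; 0 0 0 0 0 0 255; 0 0 0 0 0 0 255"

```text
time_s: 21.27
ee_pos: [0.5412, -0.2226, 0.076]
eef_rot: [3.14, -0.003, 3.14]
force: [-9.0, 8.5, 9.7]
grip_width: 0.0127
grip_force: 20.0
```

```bash
python3 s.py
```

```text
21.42 [ 0.5412 -0.2225  0.0761] yaw 179.93 q6 -2.022 F [-9.47  8.27  9.92] Mz [0.18  0.158 0.14  0.103] 0.145 tau6 [0.129 0.131 0.132 0.132] 0.0125 20.0
```

The tangential force is 12 N, far above the 2.5 N drag, so the lever is at its stop. Releasing and rising.

Request:
carry_out --motion "0 0 0 0 0 0 130; 0 0 0 0 0 0 130; 0 0 0 0 0 0 130; 0 0 0 0 0 0 130; 0 0 0 0 0 0 130; 0 0 0.02 0 0 0 130; 0 0 0.03 0 0 0 130; 0 0 0.03 0 0 0 130; 0 0 0.03 0 0 0 130; -0.02 0.02 0.02 0 0 0 130; -0.02 0.02 0 0 0 0 130; -0.02 0.02 0 0 0 0 130; -0.02 0.02 0 0 0 0 130; 0 0 0 0 0 0 130; 0 0 0 0 0 0 130; 0 0 0 0 0 0 130"

```text
time_s: 22.75
ee_pos: [0.4626, -0.1435, 0.2063]
eef_rot: [-3.141, 0.001, 3.14]
force: [0.1, -0.6, 0.0]
grip_width: 0.0459
grip_force: 0.0
```

```bash
python3 s.py
python3 - <<'E'
from m import *
c=cam("wrist");cv2.imwrite("pics/w4.png",c["pixels"][...,::-1])
P=cloud(c);meas(P,c["pixels"])
I=c["pixels"].astype(int)
g=(P[...,2]>.092)&(P[...,2]<.105)&(I.max(-1)<70)&(np.hypot(P[...,0]-.54,P[...,1]+.222)<.03)
q=P[g].mean(0)-[.5681,-.1748,0];print(g.sum(),q,'joint',np.radians((np.degrees(np.arctan2(q[1],q[0]))%360)-175.95))
E
```

```text
22.9 [ 0.4626 -0.1437  0.2058] yaw 179.9 q6 -1.946 F [ 0.19 -0.12  0.26] Mz [-0.037 -0.016 -0.029  0.024] -0.014 tau6 [ 0.022  0.004 -0.002 -0.004] 0.0461 0.0
house 8229 ((0.597206711769104, -0.10830952972173691), (0.18875844776630402, 0.13904066383838654), 85.67778778076172)
disc 206 ((0.5793935060501099, -0.09137014299631119), 0.01664871536195278)
bar 0 [nan nan nan] ((0.0, 0.0), (0.0, 0.0), 0.0)
tick 0 
steel 643 [ 0.56559461 -0.17623796  0.07173843] [ 0.55240981 -0.19205105  0.06405774] [ 0.58143649 -0.16199387  0.07464026]
grip 74 [ 0.53565077 -0.22429284  0.09425149] [ 0.53339281 -0.22719599  0.07844219] [ 0.54217157 -0.22182294  0.10185296]
36 [ 0.53711394 -0.22498513  0.10031296]
48 [-0.03169942 -0.04984802  0.0989665 ] joint 1.0750678325939098m.py:10: RuntimeWarning: Mean of empty slice.
  b=(red|wh)&(Z>.1)&(Z<.114); q=P[b]; print('bar',b.sum(),q.mean(0),cv2.minAreaRect(q[:,:2].astype(np.float32)))
  ret = um.true_divide(
```

View pics/w4.png

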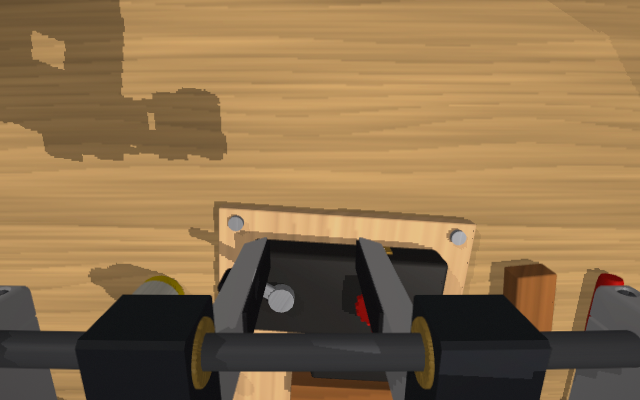

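The view is blocked: the left finger hides the lever grip (about (230,280)) and the right finger hides the screw (about (362,305)). I'm moving forward and up so the wrist camera sees both.

Request:
carry_out --motion "0.02 0 0.02 0 0 0 130; 0.03 0 0.02 0 0 0 130; 0.03 0 0 0 0 0 130; 0.03 0 0 0 0 0 130; 0.02 0 0 0 0 0 130; 0 0 0 0 0 0 130; 0 0 0 0 0 0 130; 0 0 0 0 0 0 130"

```text
time_s: 23.62
ee_pos: [0.5917, -0.1434, 0.2457]
eef_rot: [3.141, -0.001, 3.14]
force: [0.9, -0.3, 0.4]
grip_width: 0.0459
grip_force: 0.0
```

Run:
```python
from m import *
c=cam("wrist");cv2.imwrite("pics/w5.png",c["pixels"][...,::-1])
P=cloud(c);meas(P,c["pixels"])
I=c["pixels"].astype(int)
g=(P[...,2]>.097)&(P[...,2]<.105)&(I.max(-1)<70)&(np.hypot(P[...,0]-.54,P[...,1]+.222)<.03)
q=P[g].mean(0)-[.5681,-.1748,0];print(g.sum(),q,'joint',np.radians((np.degrees(np.arctan2(q[1],q[0]))%360)-175.95))
```

```text
house 9877 ((0.5965855717658997, -0.11248493939638138), (0.19748848676681519, 0.13674981892108917), 85.7574691772461)
disc 593 ((0.5747988820075989, -0.07987231761217117), 0.02159302309155464)
bar 708 [ 0.57456184 -0.08081003  0.10664317] ((0.5750017762184143, -0.07993940263986588), (0.014461091719567776, 0.042289722710847855), 89.25049591064453)
tick 54 [ 0.56318225 -0.07977445  0.10814242]
steel 1086 [ 0.55966518 -0.18819222  0.07126837] [ 0.53522886 -0.22097748  0.06454425] [ 0.58062581 -0.16220215  0.07459575]
grip 203 [ 0.53959292 -0.22006618  0.09667029] [ 0.53406573 -0.22745334  0.07813498] [ 0.54580832 -0.21540005  0.10245483]
147 [ 0.53997629 -0.22120676  0.10010605]
147 [-0.02812371 -0.04640676  0.10010605] joint 1.0966434610566522
```

View pics/w5.png

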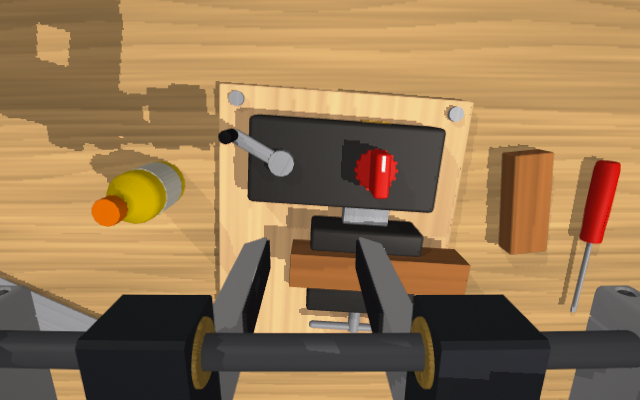

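The lever is fully over, with its pivot at (281,162) and grip at (229,136), a joint angle of about 1.10. The screw at (378,172) is still at the backed-off angle, the loose items are where they were, and nothing touches the gripper.

```bash
python3 -c "
from station import ctrl
print(ctrl.hand_in())"
```

```text
the job is handed in; nothing more can be done
None
```

The job is handed in: I bottomed the thumbscrew at about 0.28 N m, backed it off a quarter turn (measured within about 1°), swung the lock lever to its end stop (about 1.10 rad) and let go, with the offcut, glue bottle and screwdriver left alone.

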